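# Load a weld nut into the jig's nut pocket and swing the keeper over it

## Task

Load the welding jig: without picking the nut up, gently nudge it across the deck and along the fence until it drops into the shallow pocket and lies flat on the pocket floor. Then swing the keeper strap fully home over the nut, never forcing the nut or the keeper, and leave the other things on the table where they are.

Things in the scene. Friction and masses are not known exactly. Their poses are not given: they have to be found in the camera images.
- jig: Low steel welding jig fixed to the table. Origin: underside of its base, below the lane's middle; x points away from the robot across the lane, y along the lane, z up. In jig mm: base x -85 to 45, y -165 to 165, 8 thick; on it a flat deck plate, top at z = 20, x -55 to 15, 300 long in y; in front of that two low clamp bars, x -78 to -55, tops at z = 20.
- fence (a point): Middle of the top edge of the jig's straight fence, which bounds the deck on the side away from the robot and has a slippery black plastic face strip (friction about 0.25; bare metal 0.6). The fence face (square to jig x) is at jig x = 15 mm, from y -150 to 150; its top is at z = 32, 12 mm above the deck; bar 22 mm thick.
- lane_middle (a point): Point on the lane's middle line, at deck height (20 mm). The one pocket lies in the lane against the fence: jig x -17 to 15 mm, 40 long in y, 5 deep, square walls. The deck plate is adjustable, so the pocket's centre is anywhere from jig y = -25 to +30 mm and is not measured: see it or feel for it. The nut fits only with a flat along the fence (within 10 degrees); seated it has 5 mm play in y.
- nut: The loose hexagonal steel nut on the deck, 30 mm across flats, 34.6 over corners, 16 high, about 64 g. At the start it lies flat near the -y end of the lane (jig y about -90 mm), clear of the fence, at any yaw. Origin: centre of its underside; z up, x square to a pair of flats, y to a corner. Touching the fence with a flat, its centre is at jig x = 0. Treat its bore as closed.
- keeper (a joint): Flat steel strap, 6 mm thick, 49 wide, swinging level about a pivot on the fence. Rad: 0 = closed on its stop, over the lane and pocket; grows as it swings out towards the robot (clockwise from above); 0.75 to 1.1 at the start, stop at 1.3. Underside at z = 33 mm: it passes over the nut only when that is seated (nut top at 31). Stays where left; about 1 N at the knob moves it.
- keeper_knob (a point): On the axis of the upright steel knob near the free end of the keeper, 63 mm above the table: knob shank 14 mm in diameter, from 43 to 67 mm above the table, standing on the strap whose top is at 39 mm. It lies 167 mm from the pivot; with the keeper closed it is at jig x = 0, y = -65.
- keeper_pivot (a point): The keeper's upright pivot axis on the fence, 33 mm above the table, at jig x = 26, y = 100.
- spare_nut: Bystander: an identical loose nut on the table behind the fence. Origin: centre of its underside.
- gas_cup: Bystander: ceramic gas cup, 19 mm diameter, 47 mm high, upright on the table behind the fence. Origin: centre of its underside.
- wrench: Bystander: flat wrench, 203 x 37 x 10 mm, lying on the table at the -y end of the jig's robot side, long axis its y. Origin: centre of its underside.
Things that resemble listed ones, but are neither listed nor needed, are in the scene too. What is shaped like the nut but blue, orange or turquoise is not meant.

How it is judged:
On the way:
1. the nut lies flat on the floor of the pocket while the keeper is still swung out (z of nut in the frame of jig between 0.013 and 0.0168 m and x of nut in the frame of jig between -0.006 and 0.004 m and y of nut in the frame of jig between -0.04 and 0.045 m and angle between nut's own z axis and vertical below 0.07 rad and value of joint keeper above 0.4 rad), for 0.2 s.
At the end, for the whole second after the job is handed in: The nut rests flat (within 4 degrees) on the pocket floor, its underside 3.2 mm or more below the deck and its centre within 6 mm of the lane's middle line, the keeper is closed over it to within 0.06 rad of its stop, and both are at rest (z of nut in the frame of jig between 0.013 and 0.0168 m and x of nut in the frame of jig between -0.006 and 0.004 m and y of nut in the frame of jig between -0.04 and 0.045 m and angle between nut's own z axis and vertical below 0.07 rad and value of joint keeper below 0.06 rad and linear speed of nut below 0.01 m/s and velocity of joint keeper between -0.05 and 0.05 rad/s); the robot touches nothing.
It fails at once if the nut is picked up (more than 12 mm above the deck) (z of nut in the frame of jig above 0.032 m).
It fails at once if the nut is forced (fingers press on it with more than 25 N) (contact force between the fingers and nut above 25 N).
It fails at once if the keeper is forced (fingers press on it with more than 25 N) (contact force between the fingers and keeper above 25 N).
It fails at once if the keeper is rammed into the nut (more than 20 N) (contact force between keeper and nut above 20 N).
It fails at once if a bystander is moved by more than 30 mm (distance of any of spare_nut, gas_cup, wrench from where it was at the start of the episode above 0.03 m).
It also fails if it takes over 72 s, if anything falls off the work surface, if the arm or the gripper's body presses on something with over 40 N, if the wrist force passes 120 N, or if a joint passes its speed limit or range.

## Robot

A 6-joint arm with a two-finger parallel gripper is mounted at the origin on the work surface; the furniture and walls round the work are solid. World frame = base frame: x ahead of the robot, y to its left, z up, the work surface at z = 0. Lengths are in m, angles in rad, forces in N, time in s.
With the tool pointing down it reaches from about 0.35 to 0.975 m from the base axis. Payload 4.9 kg.
Tool frame: the origin (TCP) lies at the very end of the fingers, on their centre line; the grasp point (between the pads) lies behind it (manip.pinch_z is the y of the grasp point in the tool frame, in m); y points along the fingers, x is the direction in which the jaws open and shut, and the axes are right-handed (so a half turn about y gives the same grasp; the last joint's range is limited). The gripper opens to 85 mm and grips with 20 to 120 N. Pads are 22 mm wide; open, the fingers measure 114 mm over their backs; the gripper's body (76 mm by 85 mm) begins 54 mm behind the grasp point. The pads swing forward as they close: fully open they stand 13 mm farther back than shut.
Start: joints at [1.031, 0.053, 1.613, -0, 1.476, -0.119], TCP at [0.255, 0.57, 0.231] pointing down, gripper open.
Joint ranges: [-3.01, 3.01], [-1.01, 2.22], [0.06, 2.58], [-1.02, 4.17], [0.09, 2.62], [-3.14, 3.14]. Speed limits (rad/s): [2.57, 2.57, 3.14, 3.14, 3.14, 3.14].

## Interface

Orientations are given as a unit quaternion [w, x, y, z].
In Python, from plant import manip gives the robot as it stands.
- The arm moves only by the tool drive_tool, never from a script. Its argument "motion" is a list of rows, each a list of 3 entries, a list of its own where there are three numbers: the shift along the tool's x, y, z in units of 25 mm (1.0 is 25 mm), then the turn, a rotation vector about the tool's x, y, z in units of 5 degrees (1.0 is 5 degrees), then the closure, from -1 (fully open) to 1 (shut). A call has 1 to 12 rows; each row shifts and turns the commanded pose from where the row before left it, along the tool's axes as they then stand; what a row does not reach is not made up. A row lasts 1/10 s, in which the tool goes at most 50 mm and 8.59 degrees, less where a joint would pass 70% of its speed; a pose out of reach is approached as far as the arm can. A call is refused whole if a number of a shift passes 1 or a number of a turn 1, either way. A call with a gripper value outside its range is refused whole. The fingers move at their own pace and stop on an object; the grip force is fixed at half the most. Time passes only in rows, so rows that do not move let the fingers close. It gives the time, the measured TCP pose, the force and the opening at its end, in the units of the state.
- manip.state(): the state, without advancing time (a new reading comes with each control period).
- manip.grab_frame(name): name is "scene" or "top" or "wrist"; returns a dict with "img" (400x640x3 uint8, blue, green, red), "range_z" (400x640 float32, m along the optical axis (not along the pixel's ray), 0 where there is no reading), "camera_matrix" (3x3 intrinsics, pixels), "k1" (the pictures are not rectified: a ray, as slopes to the right and down, at radius r is drawn at 1 + k1 r^2 times it, then the intrinsics apply), "world_from_camera" (4x4, takes a point from camera to world coordinates); the wrist camera has in their place "T_tool_cam" (4x4, takes a point from camera to tool coordinates, whose origin is the TCP and whose axes are the tool frame's). Camera axes: x right, y down, z forward; pixel columns grow to the right and rows downward; lengths in m; the calibration is good to about 2 mm. A picture is of the moment at which its call begins: read the wrist's pose just before it.
- manip.job_done(): hands the job in, once; it reports no verdict.
The state is a dict: "time": time; "joint_pos": joint angles; "joint_vel": joint speeds; "joint_efforts": joint torques, N m; "tool_pos": TCP position; "tool_rot": TCP orientation; "contact_force": force on the tool from outside, world axes, zero at the start; "ft_torque": the same for the moment, N m; "gripper_width": opening from 0.0 (shut) to 1.0 (fully open).
Only numpy, scipy, OpenCV 4.12 (cv2) and the standard library are available. Lean on these libraries where they do the work, as an engineer would, in place of code of your own. Each camera call takes 0.05 s, during which the arm holds its last target. There are 200 camera calls.

## Working session

There is one attempt and no reset: what is moved stays moved. The work goes in short steps, Python scripts to look and compute and a tool call to move; the robot and the scene stay as the last step left them, time stands still between calls to the robot, and variables do not carry over. Pictures are saved under pics/ and viewed, about 8 in all and at most 12, crops included, and the job is handed in when it is done.

Besides the shell and the picture viewer there is one more tool, called after "Request:" by a JSON object that holds its "method" and its "body". drive_tool: Moves the arm, as the interface text tells. Its arguments: {"type":"object","properties":{"motion":{"type":"array","items":{"type":"array"}}},"required":["motion"]}

```bash
ls; mkdir -p pics; cat > h.py <<'E'
import numpy as np, cv2
from plant import manip
def save(f,n,crop=None,s=1):
    im=f["img"]
    if crop: im=im[crop[1]:crop[3],crop[0]:crop[2]]
    cv2.imwrite(f"pics/{n}.png",cv2.resize(im,None,fx=s,fy=s,interpolation=cv2.INTER_CUBIC))
E
python3 - <<'E'
from h import *
s=manip.state(); print(s["time"],s["tool_pos"],s["tool_rot"],s["contact_force"],s["gripper_width"],manip.pinch_z)
import pickle
d={}
for n in("scene","top"):
    f=manip.grab_frame(n); d[n]=f; save(f,n); print(n,f["camera_matrix"],f["k1"],f["world_from_camera"])
pickle.dump(d,open("f0.pkl","wb"))
E
```

```text
pics
0.0 [0.25499268 0.56993306 0.2300696 ] [-0.59308027  0.59370956  0.38390934 -0.38519914] [ 0.16471873 -0.1159971  -0.75297316] 1.0020392097659023 -0.0187
scene [[515.77932044   0.         315.82063314]
 [  0.         515.77932044 203.50474816]
 [  0.           0.           1.        ]] -0.07889755112884334 [[ 0.82076717 -0.31355821  0.47751701  0.11275538]
 [-0.57125863 -0.4537216   0.68395927 -0.72432316]
 [ 0.00219874 -0.83415703 -0.55152263  0.59527356]
 [ 0.          0.          0.          1.        ]]
top [[377.67898344   0.         314.22349677]
 [  0.         377.67898344 193.25038659]
 [  0.           0.           1.        ]] -0.04895422767150491 [[-0.02907988 -0.99556426  0.08947717  0.5229253 ]
 [-0.99941103  0.03058994  0.01555146 -0.03508194]
 [-0.01821958 -0.08897224 -0.99586746  0.90807311]
 [ 0.          0.          0.          1.        ]]
```

View pics/scene.png

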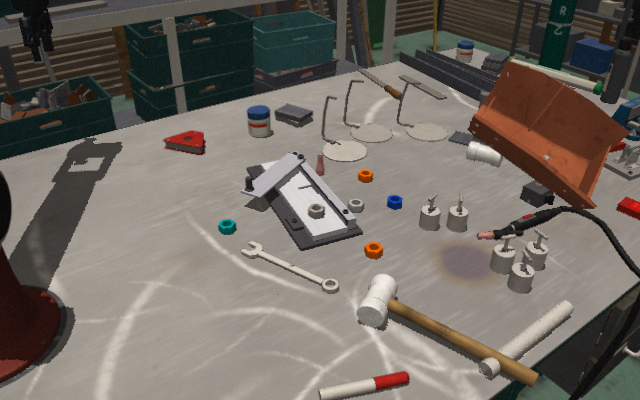

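View pics/top.png

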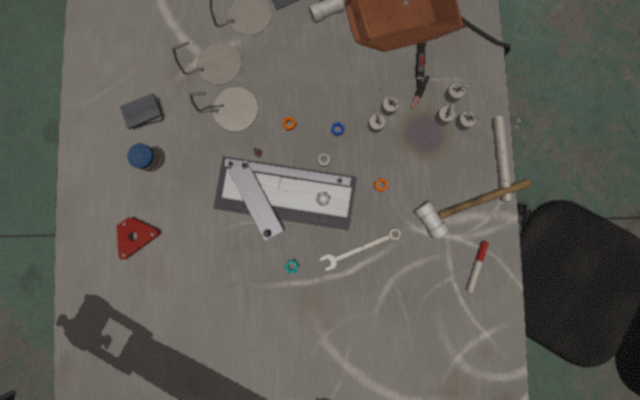

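The scene view shows the jig with its grey nut at about (316,211) and the keeper swung out. In the top view the nut is at about (323,198), the pivot at (232,164) and the knob at (267,233). I'll zoom in on the jig.

```bash
cat >> h.py <<'E'
def ray(f,uv):
    K=f["camera_matrix"]; d=(np.array(uv,float)-[K[0,2],K[1,2]])/K[0,0]; x=d.copy()
    for _ in range(10): x=d/(1+f["k1"]*(x@x))
    return np.array([x[0],x[1],1])
def onplane(f,uv,z,T=None):
    T=f["world_from_camera"] if T is None else T
    r=T[:3,:3]@ray(f,uv); o=T[:3,3]
    return o+r*(z-o[2])/r[2]
def proj(f,p,T=None):
    T=f["world_from_camera"] if T is None else T
    c=np.linalg.inv(T)@np.append(p,1); x=c[:2]/c[2]; K=f["camera_matrix"]
    return x*(1+f["k1"]*(x@x))*K[0,0]+[K[0,2],K[1,2]]
E
python3 - <<'E'
from h import *
import pickle
d=pickle.load(open("f0.pkl","rb")); f=d["top"]
save(f,"topz",(205,140,370,255),4.8)
for n,uv,z in [("nut",(323,198),.036),("pivot",(232,164),.039),("knob",(267,233),.067),("c1",(222,155),.008),("c2",(356,176),.008),("c3",(349,229),.008),("c4",(215,208),.008),("cup",(258,152),.047),("spare",(324,159),.016)]:
    print(n,onplane(f,uv,z).round(4))
E
```

```text
nut [ 0.5896 -0.0415  0.036 ]
pivot [0.6757 0.169  0.039 ]
knob [0.513  0.0856 0.067 ]
c1 [0.7041 0.2007 0.008 ]
c2 [ 0.6423 -0.1225  0.008 ]
c3 [ 0.5162 -0.101   0.008 ]
c4 [0.5755 0.2185 0.008 ]
cup [0.7004 0.1061 0.047 ]
spare [ 0.6845 -0.0469  0.016 ]
```

View pics/topz.png

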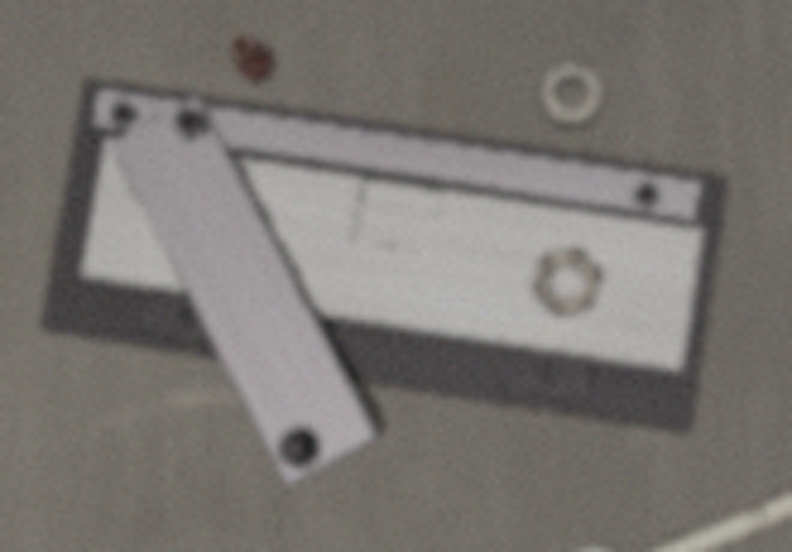

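The zoom shows the fence from (95,88) to (703,178) in the crop, the pivot at (195,122), the knob at (300,446) and the nut at (567,281). A dark pocket-wall line sits at about (360,210). Next I'll work out the jig frame.

```bash
cat >> h.py <<'E'
import json,os
from scipy.spatial.transform import Rotation as R
def rot(s): q=s["tool_rot"]; return R.from_quat([q[1],q[2],q[3],q[0]])
def jig():
    j=json.load(open("jig.json")); c,s=np.cos(j["a"]),np.sin(j["a"]); return np.array(j["o"]),np.array([[c,-s],[s,c]])
def tojig(p): o,M=jig(); return M.T@(np.array(p)[:2]-o)
def toworld(p): o,M=jig(); return o+M@np.array(p,float)
def fit(J,W):
    J,W=np.array(J,float),np.array(W)[:,:2]; a=J-J.mean(0); b=W-W.mean(0)
    th=np.arctan2((a[:,0]*b[:,1]-a[:,1]*b[:,0]).sum(),(a*b).sum()); c,s=np.cos(th),np.sin(th); M=np.array([[c,-s],[s,c]])
    o=W.mean(0)-M@J.mean(0); json.dump(dict(o=o.tolist(),a=th),open("jig.json","w")); return o,th,((W-o)@M-J)*1000
E
python3 - <<'E'
from h import *
import pickle
d=pickle.load(open("f0.pkl","rb")); f=d["top"]
c=lambda x,y:((x+.5)/4.8+204.5,(y+.5)/4.8+139.5)
pts=[((88,80),.008,(.045,.165)),((725,178),.008,(.045,-.165)),((690,432),.008,(-.085,-.165)),((42,327),.008,(-.085,.165)),
((95,88),.032,(.037,.15)),((703,180),.032,(.037,-.15)),((698,220),.032,(.015,-.15)),((195,122),.04,(.026,.1))]
W=[onplane(f,c(*p),z) for p,z,_ in pts]
o,th,res=fit([p[2] for p in pts],W); print(o,th,res.round(1))
for n,p,z in [("nut",(567,281),.036),("knob",(300,446),.067),("pwall",(360,210),.02),("cup",(253,58),.04),("spare",(571,93),.016)]:
    w=onplane(f,c(*p),z); print(n,w.round(4),(tojig(w)*1000).round(1))
k=tojig(onplane(f,c(300,446),.067))-[.026,.1]; k0=np.array([-.026,-.165]);print("r",np.hypot(*k),"th",np.arctan2(k0[1],k0[0])-np.arctan2(k[1],k[0]))
s=manip.state(); print(rot(s).as_matrix().round(3)); fw=manip.grab_frame("wrist"); print(fw["T_tool_cam"].round(4),fw["camera_matrix"][0])
E
```

```text
[0.62821317 0.04601071] -0.18443977028339606 [[-1.5 -1.9]
 [-2.1  2.6]
 [ 0.2  1.3]
 [ 1.6 -1. ]
 [-0.4  2. ]
 [-0.2 -0.3]
 [ 2.1 -0.8]
 [ 0.3 -1.9]]
nut [ 0.5893 -0.0408  0.036 ] [-22.3 -92.5]
knob [0.5141 0.0853 0.067 ] [-119.4   17.7]
pwall [0.6288 0.0602 0.02  ] [-2. 14.]
cup [0.7027 0.1088 0.04  ] [61.7 75.4]
spare [ 0.6846 -0.0459  0.016 ] [ 72.3 -80. ]
r 0.16706592895967184 th 0.8996213400288153
[[ 0.409 -0.001 -0.913]
 [ 0.913 -0.002  0.409]
 [-0.002 -1.     0.   ]]
[[ 1.000e+00  4.000e-04  7.000e-04 -2.000e-04]
 [-6.000e-04 -2.849e-01  9.586e-01 -1.422e-01]
 [ 6.000e-04 -9.586e-01 -2.849e-01  7.180e-02]
 [ 0.000e+00  0.000e+00  0.000e+00  1.000e+00]] [315.58034415   0.         323.25005696]
```

Request:
{"method": "drive_tool", "body": {"motion": [[[-0.72,0,-0.84],[0,0,0],1],[[-0.72,0,-0.84],[0,0,0],1],[[-0.72,0,-0.84],[0,0,0],1],[[-0.72,0,-0.84],[0,0,0],1],[[-0.72,0,-0.84],[0,0,0],1],[[-0.72,0,-0.84],[0,0,0],1],[[-0.72,0,-0.84],[0,0,0],1],[[-0.72,0,-0.84],[0,0,0],1],[[-0.72,0,-0.84],[0,0,0],1],[[-0.72,0,-0.84],[0,0,0],1],[[-0.72,0,-0.84],[0,0,0],1],[[-0.72,0,-0.84],[0,0,0],1]]}}

```text
time: 1.35
tool_pos: [0.3972, 0.2692, 0.231]
tool_rot: [0.593, -0.593, -0.384, 0.385]
contact_force: [0.8, -1.0, 0.4]
gripper_width: 0.002
```

Request:
{"method": "drive_tool", "body": {"motion": [[[-0.72,0,-0.84],[0,0,0],1],[[-0.72,0,-0.84],[0,0,0],1],[[-0.72,0,-0.84],[0,0,0],1],[[-0.72,0,-0.84],[0,0,0],1],[[-0.72,0,-0.84],[0,0,0],1],[[-0.72,0,-0.84],[0,0,0],1],[[-0.72,0,-0.84],[0,0,0],1],[[-0.72,0,-0.84],[0,0,0],1],[[-0.72,0,-0.84],[0,0,0],1],[[-0.72,0,-0.84],[0,0,0],1],[[-0.72,0,-0.84],[0,0,0],1],[[-0.72,0,-0.84],[0,0,0],1]]}}

```text
time: 2.55
tool_pos: [0.539, -0.0308, 0.2309]
tool_rot: [0.594, -0.593, -0.384, 0.385]
contact_force: [1.0, -0.4, -0.1]
gripper_width: -0.002
```

Request:
{"method": "drive_tool", "body": {"motion": [[[0,1,0],[0,-0.9,0],1],[[0,1,0],[0,-0.9,0],1],[[0,1,0],[0,-0.9,0],1],[[0,1,0],[0,0,0],1],[[0,1,0],[0,0,0],1],[[0,0,0],[0,0,0],1],[[0,0,0],[0,0,0],1],[[0,0,0],[0,0,0],1]]}}

```text
time: 3.35
tool_pos: [0.54, -0.0299, 0.1081]
tool_rot: [-0.543, 0.545, 0.452, -0.451]
contact_force: [-0.4, 0.2, -0.4]
gripper_width: -0.0
```

```bash
cat >> h.py <<'E'
def wrist(n=None,**k):
    s=manip.state(); f=manip.grab_frame("wrist"); T=np.eye(4); T[:3,:3]=rot(s).as_matrix(); T[:3,3]=s["tool_pos"]
    f["T"]=T@f["T_tool_cam"]
    if n: save(f,n,**k)
    import pickle; pickle.dump(f,open(f"{n}.pkl","wb")); st(s); return s,f
def st(s=None):
    s=s or manip.state(); o,M=jig(); r=rot(s).as_matrix(); x=M.T@r[:2,0]
    print("t%.2f jig %s z%.1f tip-x yaw %.1fdeg tilt %.2f F(jig) %s w%.2f"%(s["time"],(tojig(s["tool_pos"])*1000).round(1),s["tool_pos"][2]*1000,np.degrees(np.arctan2(x[1],x[0])),np.degrees(np.arccos(-r[2,1])),np.append(M.T@np.array(s["contact_force"])[:2],s["contact_force"][2]).round(1),s["gripper_width"]))
E
python3 -c "
from h import *
wrist('w1')"
```

```text
t3.35 jig [-72.8 -90.8] z108.1 tip-x yaw 90.0deg tilt 0.15 F(jig) [-0.5  0.1 -0.4] w-0.00
```

View pics/w1.png

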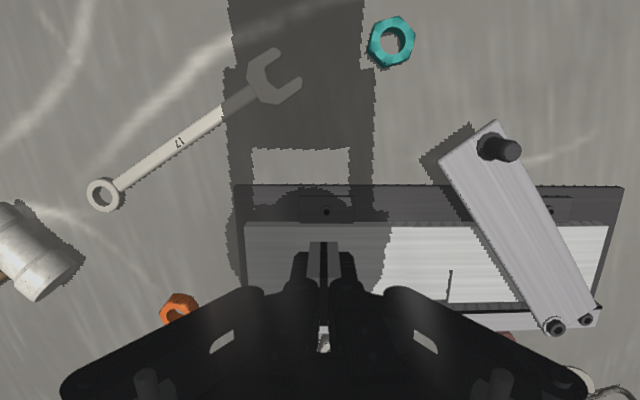

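The wrist view has jig +y to the right and the fence at the bottom. The fingers hide the nut. The pocket's +y wall runs from (451,270) to (447,303). I'll check it against the top view.

```bash
python3 - <<'E'
from h import *
import pickle
f=pickle.load(open("w1.pkl","rb"));T=f["T"]
for n,uv,z in [("wall a",(451,270),.02),("wall b",(447,302),.02),("pivot",(553,323),.045),("knobtop",(511,151),.067),("basecorner",(623,187),.008),("deck corner+",(609,226),.02),("deck corner-",(245,224),.02)]:
    print(n,(tojig(onplane(f,uv,z,T))*1000).round(1))
E
```

```text
wall a [-15.8  14.7]
wall b [15.1 15.3]
pivot [20.6 95.8]
knobtop [-120.7   20.4]
basecorner [-84.2 163. ]
deck corner+ [-53.8 146.8]
deck corner- [ -56.8 -152.3]
```

Request:
{"method": "drive_tool", "body": {"motion": [[[-0.07,0.8,0],[0,0,0],1],[[0,0.8,0],[0,0,0],1],[[0,0.8,0],[0,0,0],1],[[0,0.6,0],[0,0,0],1],[[0,0.35,0],[0,0,0],1],[[0,0,-0.25],[0,0,0],1],[[0,0,-0.2],[0,0,0],1],[[0,0,0],[0,0,0],1],[[0,0,0],[0,0,0],1]]}}

```text
time: 4.3
tool_pos: [0.5506, -0.0337, 0.0236]
tool_rot: [-0.544, 0.545, 0.452, -0.451]
contact_force: [1.0, 0.2, 0.1]
gripper_width: 0.0
```

```bash
python3 -c "
from h import *
st()"
```

```text
t4.30 jig [-61.6 -92.6] z23.6 tip-x yaw 90.0deg tilt 0.10 F(jig) [1.  0.3 0.1] w0.00
```

Request:
{"method": "drive_tool", "body": {"motion": [[[0,0,-0.2],[0,0,0],1],[[0,0,-0.2],[0,0,0],1],[[0,0,-0.12],[0,0,0],1],[[0,0,-0.12],[0,0,0],1],[[0,0,-0.1],[0,0,0],1],[[0,0,-0.1],[0,0,0],1],[[0,0,-0.1],[0,0,0],1],[[0,0,-0.1],[0,0,0],1],[[0,0,-0.08],[0,0,0],1],[[0,0,0],[0,0,0],1]]}}

```text
time: 5.3
tool_pos: [0.5775, -0.0388, 0.0226]
tool_rot: [-0.544, 0.544, 0.452, -0.452]
contact_force: [0.3, -0.0, 0.2]
gripper_width: 0.001
```

Request:
{"method": "drive_tool", "body": {"motion": [[[0,0,-0.05],[0,0,0],1],[[0,0,-0.04],[0,0,0],1],[[0,0,0],[0,0,0],1]]}}

```text
time: 5.6
tool_pos: [0.5794, -0.0391, 0.0225]
tool_rot: [-0.544, 0.544, 0.452, -0.452]
contact_force: [-0.1, 0.8, 0.3]
gripper_width: -0.002
```

```bash
python3 -c "
from h import *
st(); f=manip.grab_frame('top'); save(f,'t2',(205,140,370,255),4.8)"
```

```text
t5.60 jig [-32.4 -92.7] z22.5 tip-x yaw 90.0deg tilt 0.01 F(jig) [-0.2  0.8  0.3] w-0.00
```

View pics/t2.png

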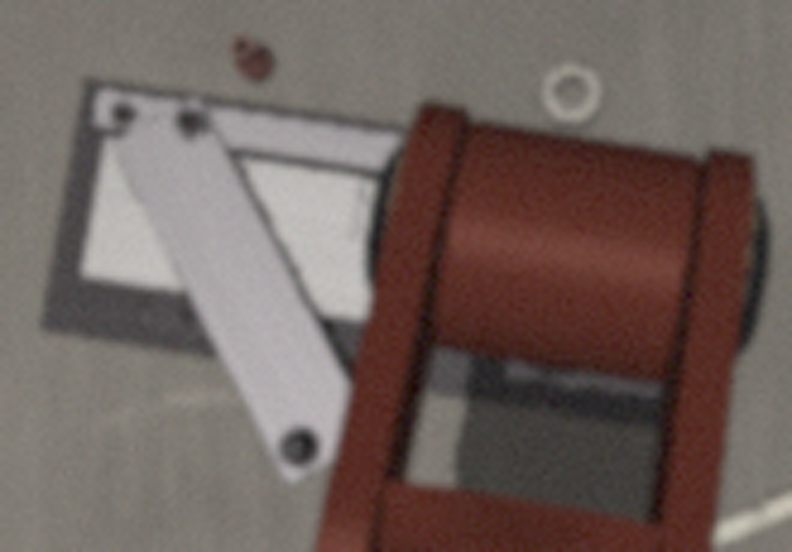

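The arm hides the nut from the top camera. I'll push on by feel in small steps.

Request:
{"method": "drive_tool", "body": {"motion": [[[0,0,-0.06],[0,0,0],1],[[0,0,-0.06],[0,0,0],1],[[0,0,0],[0,0,0],1]]}}

```text
time: 5.95
tool_pos: [0.5825, -0.0397, 0.0226]
tool_rot: [-0.544, 0.544, 0.452, -0.452]
contact_force: [-0.7, -0.5, -0.1]
gripper_width: -0.002
```

Request:
{"method": "drive_tool", "body": {"motion": [[[0,0,-0.05],[0,0,0],1],[[0,0,-0.05],[0,0,0],1],[[0,0,0],[0,0,0],1]]}}

```text
time: 6.25
tool_pos: [0.5846, -0.04, 0.0225]
tool_rot: [0.544, -0.544, -0.452, 0.452]
contact_force: [-1.4, 0.6, 0.7]
gripper_width: -0.001
```

```bash
python3 -c "
from h import *
st(); f=manip.grab_frame('scene'); u=proj(f,np.append(toworld([0,-.09]),.03)); print(u); c=[int(v) for v in (u[0]-60,u[1]-45,u[0]+60,u[1]+45)]; save(f,'s2',c,6)"
```

```text
t6.25 jig [-27.1 -92.5] z22.5 tip-x yaw 90.0deg tilt 0.04 F(jig) [-1.5  0.3  0.7] w-0.00
[325.34144463 206.39802196]
```

View pics/s2.png

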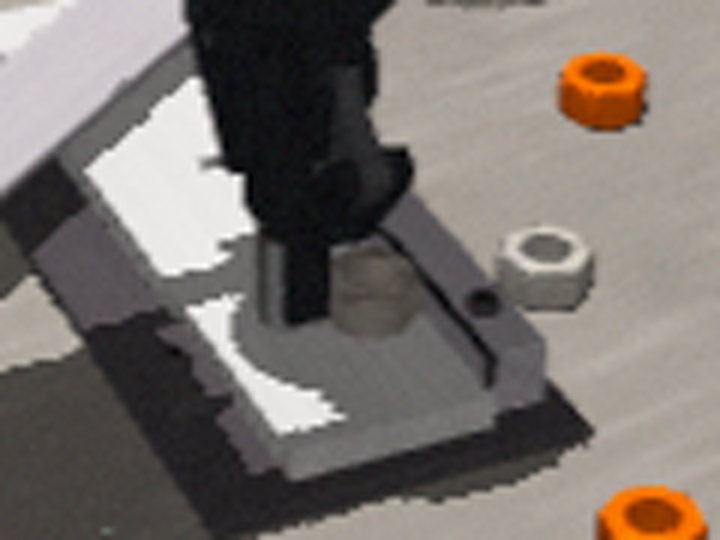

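In the scene crop the nut (375,290) sits between the finger tip and the fence, and it is close to the fence. I'll keep feeling forward.

Request:
{"method": "drive_tool", "body": {"motion": [[[0,0,-0.04],[0,0,0],1],[[0,0,-0.04],[0,0,0],1],[[0,0,0],[0,0,0],1]]}}

```text
time: 6.6
tool_pos: [0.5851, -0.0398, 0.0223]
tool_rot: [0.545, -0.543, -0.451, 0.453]
contact_force: [-6.7, 2.2, 4.9]
gripper_width: 0.002
```

Request:
{"method": "drive_tool", "body": {"motion": [[[0,0,-0.04],[0,0,0],1],[[0,0,0],[0,0,0],1]]}}

```text
time: 6.8
tool_pos: [0.5852, -0.0397, 0.0222]
tool_rot: [0.546, -0.542, -0.45, 0.453]
contact_force: [-9.8, 3.3, 7.4]
gripper_width: 0.001
```

Request:
{"method": "drive_tool", "body": {"motion": [[[0,0,-0.04],[0,0,0],1],[[0,0,0],[0,0,0],1]]}}

```text
time: 7.0
tool_pos: [0.5854, -0.0396, 0.022]
tool_rot: [0.547, -0.541, -0.45, 0.454]
contact_force: [-12.0, 4.1, 8.7]
gripper_width: -0.004
```

```bash
python3 -c "
from h import *
st()"
```

```text
t7.00 jig [-26.3 -92. ] z22.0 tip-x yaw 90.0deg tilt 0.53 F(jig) [-12.6   1.8   8.7] w-0.00
```

The nut is now flat on the fence: the finger stopped at jig x = -26.3, where -26 was expected, with about 13 N. I'll back off, go round behind it and turn 30° so I can push on the trailing flat.

Request:
{"method": "drive_tool", "body": {"motion": [[[0,-0.04,0.4],[0,0,0],1],[[0,0,0.5],[0,0,0],1],[[-0.6,0,0],[0,0,0],1],[[-0.6,0,0],[0,1,0],1],[[0,0,0],[0,1,0],1],[[0,0,0],[0,1,0],1],[[0,0,0],[0,1,0],1],[[0,0,0],[0,1,0],1],[[0,0,0],[0,1,0],1],[[0,0,0],[0,0,0],1],[[0,0,0],[0,0,0],1]]}}

```text
time: 8.1
tool_pos: [0.5614, -0.0669, 0.0237]
tool_rot: [-0.642, 0.643, 0.296, -0.296]
contact_force: [-0.6, -0.1, -0.1]
gripper_width: -0.002
```

```bash
python3 -c "
from h import *
st()
f=manip.grab_frame('scene'); save(f,'s3',(265,161,385,251),6)"
```

```text
t8.10 jig [ -45.  -123.3] z23.7 tip-x yaw 60.0deg tilt 0.06 F(jig) [-0.6 -0.2 -0.1] w-0.00
```

View pics/s3.png

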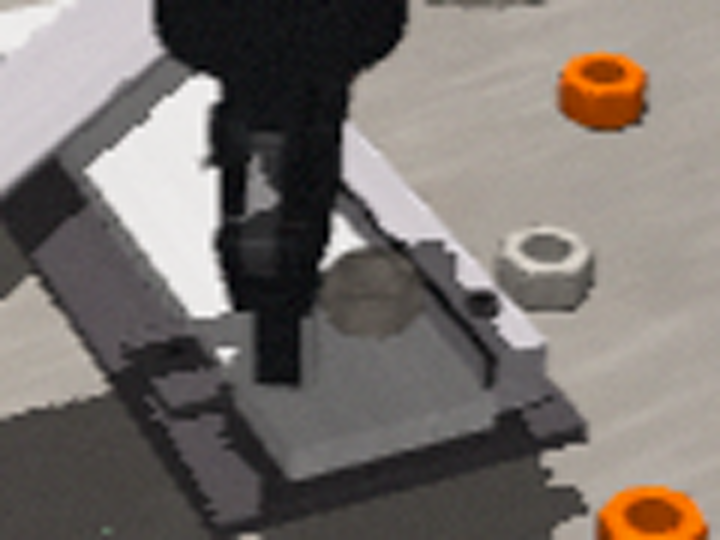

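The nut at (370,290) in the crop is against the fence and the finger is behind it. I'll move in behind the trailing flat.

Request:
{"method": "drive_tool", "body": {"motion": [[[0.27,0,-0.47],[0,0,0],1],[[0.27,0,-0.47],[0,0,0],1],[[0,0,0],[0,0,0],1],[[0.2,0,0],[0,0,0],1],[[0.2,0,0],[0,0,0],1],[[0.1,0,0],[0,0,0],1],[[0,0,0],[0,0,0],1]]}}

```text
time: 8.85
tool_pos: [0.5919, -0.0627, 0.0231]
tool_rot: [0.643, -0.642, -0.292, 0.3]
contact_force: [-13.2, -6.7, 9.0]
gripper_width: -0.002
```

Request:
{"method": "drive_tool", "body": {"motion": [[[0.06,0,0],[0,0,0],1],[[0.06,0,0],[0,0,0],1],[[0,0,0],[0,0,0],1]]}}

```text
time: 9.15
tool_pos: [0.5923, -0.0614, 0.0231]
tool_rot: [0.643, -0.641, -0.291, 0.301]
contact_force: [-19.5, -8.9, 12.9]
gripper_width: -0.002
```

```bash
python3 -c "
from h import *
st()"
```

```text
t9.15 jig [ -15.6 -112.2] z23.1 tip-x yaw 60.1deg tilt 0.86 F(jig) [-17.5 -12.3  12.9] w-0.00
```

The force is too high, so I'll back off straight away and look.

Request:
{"method": "drive_tool", "body": {"motion": [[[-0.2,0,0],[0,0,0],1],[[-0.1,-0.05,0],[0,0,0],1],[[0,0,0],[0,0,0],1]]}}

```text
time: 9.45
tool_pos: [0.5929, -0.065, 0.025]
tool_rot: [-0.642, 0.643, 0.296, -0.295]
contact_force: [1.5, -1.3, 1.3]
gripper_width: 0.001
```

```bash
python3 -c "
from h import *
st()
f=manip.grab_frame('scene'); save(f,'s4',(290,166,370,226),9)"
```

```text
t9.45 jig [ -14.4 -115.6] z25.0 tip-x yaw 60.0deg tilt 0.04 F(jig) [ 1.7 -1.   1.3] w0.00
```

View pics/s4.png

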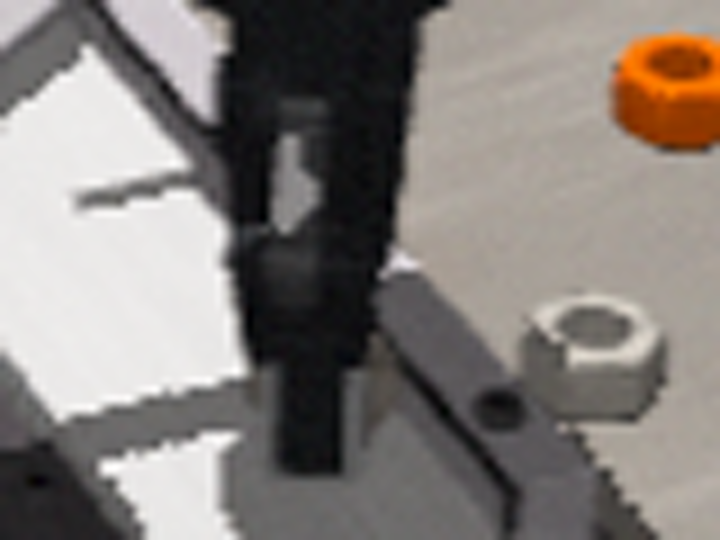

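The jam comes from wedging: arm compliance pressed the nut down onto the deck (Fz was about 13 N). Pure +y motion should avoid loading it against the fence.

Request:
{"method": "drive_tool", "body": {"motion": [[[0.07,0,0.04],[0,0,0],1],[[0.07,0,0.04],[0,0,0],1],[[0.07,0,0.04],[0,0,0],1],[[0.07,0,0.04],[0,0,0],1]]}}

```text
time: 9.9
tool_pos: [0.5945, -0.057, 0.0248]
tool_rot: [-0.642, 0.642, 0.295, -0.296]
contact_force: [-1.0, -1.1, 0.5]
gripper_width: 0.001
```

```bash
python3 -c "
from h import *
st()"
```

```text
t9.90 jig [ -14.3 -107.5] z24.8 tip-x yaw 60.0deg tilt 0.01 F(jig) [-0.7 -1.3  0.5] w0.00
```

Request:
{"method": "drive_tool", "body": {"motion": [[[0.07,0,0.04],[0,0,0],1],[[0.07,0,0.04],[0,0,0],1],[[0.07,0,0.04],[0,0,0],1],[[0.07,0,0.04],[0,0,0],1],[[0.07,0,0.04],[0,0,0],1],[[0.07,0,0.04],[0,0,0],1],[[0.07,0,0.04],[0,0,0],1],[[0.07,0,0.04],[0,0,0],1]]}}

```text
time: 10.7
tool_pos: [0.5974, -0.0413, 0.0248]
tool_rot: [0.642, -0.642, -0.295, 0.295]
contact_force: [0.3, -1.1, 0.5]
gripper_width: -0.002
```

```bash
python3 -c "
from h import *
st()
f=manip.grab_frame('scene'); save(f,'s5',(290,156,370,216),9)"
```

```text
t10.70 jig [-14.2 -91.4] z24.8 tip-x yaw 60.0deg tilt 0.00 F(jig) [ 0.5 -1.1  0.5] w-0.00
```

View pics/s5.png

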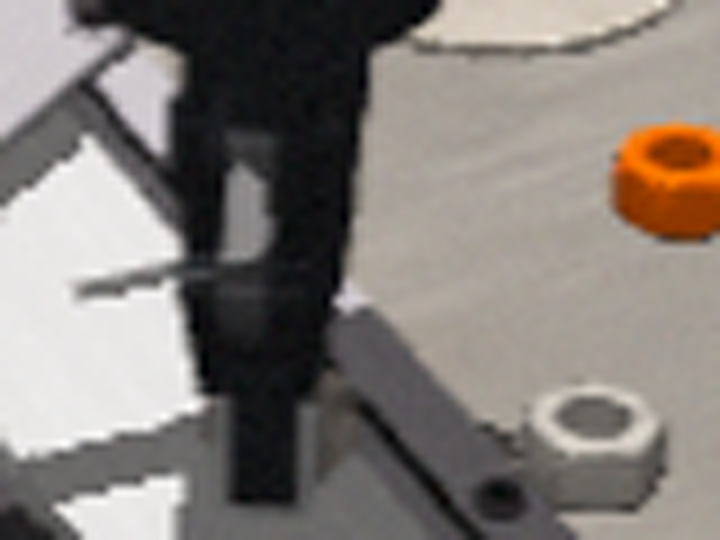

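The nut slides along with the finger: its right edge is at (335,420) in the crop, and the pocket's +y wall line is at (80,290). I'll continue.

Request:
{"method": "drive_tool", "body": {"motion": [[[0.07,0,0.04],[0,0,0],1],[[0.07,0,0.04],[0,0,0],1],[[0.07,0,0.04],[0,0,0],1],[[0.07,0,0.04],[0,0,0],1],[[0.07,0,0.04],[0,0,0],1],[[0.07,0,0.04],[0,0,0],1],[[0.07,0,0.04],[0,0,0],1],[[0.07,0,0.04],[0,0,0],1],[[0.07,0,0.04],[0,0,0],1],[[0.07,0,0.04],[0,0,0],1]]}}

```text
time: 11.75
tool_pos: [0.6012, -0.0214, 0.0248]
tool_rot: [0.642, -0.642, -0.295, 0.295]
contact_force: [-1.2, -1.1, 1.1]
gripper_width: 0.001
```

```bash
python3 - <<'E'
from h import *
st()
f=manip.grab_frame('scene'); T=f["world_from_camera"]; z=f["range_z"]
# points of the nut from range: heights 25-40mm in lane window
o,M=jig(); v,u=np.mgrid[100:260,220:420]; P=[]
for a,b in zip(u.ravel(),v.ravel()):
    d=z[b,a]
    if d>0:
        p=(T@np.append(ray(f,(a,b))*d,1))[:3]; j=M.T@(p[:2]-o)
        if -.025<j[0]<.013 and -.12<j[1]<.03 and .025<p[2]<.042: P.append([*j,p[2]])
P=np.array(P)*1000; print(len(P)); print(P[::max(1,len(P)//25)].round(0))
E
```

```text
t11.75 jig [-14.2 -71.3] z24.8 tip-x yaw 60.0deg tilt 0.00 F(jig) [-1.  -1.3  1.1] w0.00
82
[[ 11. -45.  34.]
 [  8. -52.  35.]
 [  7. -54.  34.]
 [  5. -58.  34.]
 [ 11. -59.  33.]
 [  8. -61.  33.]
 [  6. -61.  31.]
 [  7. -60.  28.]
 [  6. -61.  26.]
 [-10. -81.  40.]
 [-22. -80.  41.]
 [-16. -85.  41.]
 [ -8. -83.  38.]
 [-22. -80.  38.]
 [-18. -85.  40.]
 [-11. -83.  37.]
 [-22. -80.  36.]
 [-18. -84.  37.]
 [-11. -83.  34.]
 [-21. -83.  35.]
 [-16. -86.  35.]
 [ -9. -83.  32.]
 [-22. -84.  33.]
 [-15. -83.  31.]
 [ -8. -82.  28.]
 [-21. -77.  26.]
 [-15. -78.  25.]
 [-10. -82.  26.]]
```

The range points put the nut's centre at about y = -48, still on the deck with its top near 35 mm. Carry on.

Request:
{"method": "drive_tool", "body": {"motion": [[[0.07,0,0.04],[0,0,0],1],[[0.07,0,0.04],[0,0,0],1],[[0.07,0,0.04],[0,0,0],1],[[0.07,0,0.04],[0,0,0],1],[[0.07,0,0.04],[0,0,0],1],[[0.07,0,0.04],[0,0,0],1],[[0.07,0,0.04],[0,0,0],1],[[0.07,0,0.04],[0,0,0],1],[[0.07,0,0.04],[0,0,0],1],[[0.07,0,0.04],[0,0,0],1],[[0,0,0],[0,0,0],1]]}}

```text
time: 12.9
tool_pos: [0.6051, -0.0015, 0.0248]
tool_rot: [0.642, -0.642, -0.296, 0.295]
contact_force: [-1.6, 0.3, 1.0]
gripper_width: 0.001
```

Request:
{"method": "drive_tool", "body": {"motion": [[[0.053,0,0.03],[0,0,0],1],[[0.053,0,0.03],[0,0,0],1],[[0.053,0,0.03],[0,0,0],1],[[0.053,0,0.03],[0,0,0],1],[[0,0,0],[0,0,0],1]]}}

```text
time: 13.4
tool_pos: [0.6063, 0.0042, 0.0251]
tool_rot: [-0.642, 0.642, 0.296, -0.295]
contact_force: [-2.0, -2.2, 2.7]
gripper_width: -0.001
```

Request:
{"method": "drive_tool", "body": {"motion": [[[0.053,0,0.03],[0,0,0],1],[[0.053,0,0.03],[0,0,0],1],[[0.053,0,0.03],[0,0,0],1],[[0,0,0],[0,0,0],1]]}}

```text
time: 13.8
tool_pos: [0.6071, 0.0092, 0.0245]
tool_rot: [0.643, -0.642, -0.296, 0.295]
contact_force: [0.4, -1.1, 0.3]
gripper_width: 0.005
```

```bash
cat >> h.py <<'E'
def cloud(f,T,lo,hi,win=None):
    o,M=jig(); z=f["range_z"]; v,u=np.nonzero(z>0); P=[]
    K=f["camera_matrix"]; uv=np.c_[u,v].astype(np.float64)
    n=cv2.undistortPoints(uv[:,None],K,np.array([f["k1"],0,0,0,0.]))[:,0]
    d=z[v,u]; p=np.c_[n*d[:,None],d]@T[:3,:3].T+T[:3,3]; J=np.c_[(p[:,:2]-o)@M,p[:,2]]*1000
    return J[((J>lo)&(J<hi)).all(1)]
E
python3 - <<'E'
from h import *
st()
f=manip.grab_frame('scene'); P=cloud(f,f["world_from_camera"],(-3,-60,22),(13,30,41)); print(len(P)); print(P[::max(1,len(P)//30)].round(0).tolist())
E
```

```text
t13.80 jig [-14. -40.] z24.5 tip-x yaw 60.0deg tilt 0.06 F(jig) [ 0.5 -1.   0.3] w0.01
28
[[11.0, -16.0, 33.0], [11.0, -20.0, 35.0], [7.0, -24.0, 36.0], [10.0, -23.0, 35.0], [12.0, -23.0, 34.0], [5.0, -28.0, 36.0], [8.0, -28.0, 35.0], [10.0, -28.0, 35.0], [13.0, -27.0, 34.0], [4.0, -31.0, 36.0], [7.0, -30.0, 34.0], [10.0, -28.0, 32.0], [6.0, -28.0, 31.0], [7.0, -31.0, 33.0], [9.0, -30.0, 32.0], [4.0, -32.0, 32.0], [7.0, -30.0, 30.0], [9.0, -30.0, 29.0], [13.0, -27.0, 26.0], [4.0, -31.0, 28.0], [6.0, -31.0, 28.0], [9.0, -31.0, 27.0], [4.0, -32.0, 27.0], [6.0, -32.0, 26.0], [9.0, -31.0, 25.0], [2.0, -36.0, 27.0], [6.0, -32.0, 24.0], [3.0, -34.0, 23.0]]
```

The nut is tipping into the pocket: its top is at 36 mm at the rear and 33 mm at the front. Slow steps from here.

Request:
{"method": "drive_tool", "body": {"motion": [[[0.053,0,0.03],[0,0,0],1],[[0.053,0,0.03],[0,0,0],1],[[0.053,0,0.03],[0,0,0],1],[[0,0,0],[0,0,0],1]]}}

```text
time: 14.25
tool_pos: [0.6079, 0.0134, 0.0246]
tool_rot: [0.642, -0.642, -0.295, 0.296]
contact_force: [-1.3, -0.8, -0.3]
gripper_width: -0.004
```

Request:
{"method": "drive_tool", "body": {"motion": [[[0.053,0,0.03],[0,0,0],1],[[0.053,0,0.03],[0,0,0],1],[[0,0,0],[0,0,0],1]]}}

```text
time: 14.55
tool_pos: [0.6085, 0.0163, 0.0248]
tool_rot: [0.642, -0.642, -0.295, 0.295]
contact_force: [-0.1, 0.1, -0.3]
gripper_width: 0.0
```

```bash
python3 - <<'E'
from h import *
st()
f=manip.grab_frame('scene'); P=cloud(f,f["world_from_camera"],(-3,-60,22),(13,30,41)); print(len(P)); print(P[::max(1,len(P)//30)].round(0).tolist())
E
```

```text
t14.55 jig [-13.9 -32.8] z24.8 tip-x yaw 60.0deg tilt 0.01 F(jig) [-0.1  0.  -0.3] w0.00
35
[[12.0, -2.0, 30.0], [13.0, -7.0, 32.0], [9.0, -10.0, 33.0], [8.0, -17.0, 37.0], [13.0, -12.0, 33.0], [6.0, -18.0, 35.0], [7.0, -19.0, 36.0], [9.0, -20.0, 36.0], [12.0, -18.0, 34.0], [2.0, -26.0, 38.0], [5.0, -24.0, 36.0], [9.0, -21.0, 34.0], [11.0, -21.0, 33.0], [3.0, -23.0, 34.0], [6.0, -21.0, 32.0], [8.0, -24.0, 33.0], [10.0, -23.0, 32.0], [2.0, -26.0, 34.0], [5.0, -24.0, 32.0], [7.0, -24.0, 31.0], [11.0, -21.0, 28.0], [2.0, -26.0, 31.0], [4.0, -25.0, 30.0], [8.0, -23.0, 28.0], [10.0, -22.0, 27.0], [1.0, -27.0, 29.0], [4.0, -25.0, 28.0], [7.0, -24.0, 26.0], [11.0, -22.0, 24.0], [1.0, -29.0, 28.0], [5.0, -24.0, 24.0], [10.0, -23.0, 22.0], [2.0, -25.0, 23.0], [3.0, -27.0, 24.0], [7.0, -25.0, 22.0]]
```

Request:
{"method": "drive_tool", "body": {"motion": [[[0.04,0,0.023],[0,0,0],1],[[0.04,0,0.023],[0,0,0],1],[[0,0,0],[0,0,0],1]]}}

```text
time: 14.9
tool_pos: [0.609, 0.0185, 0.0248]
tool_rot: [0.642, -0.642, -0.295, 0.295]
contact_force: [-0.1, 0.1, -0.1]
gripper_width: -0.003
```

Request:
{"method": "drive_tool", "body": {"motion": [[[0.04,0,0.023],[0,0,0],1],[[0.04,0,0.023],[0,0,0],1],[[0,0,0],[0,0,0],1]]}}

```text
time: 15.2
tool_pos: [0.6094, 0.0208, 0.0248]
tool_rot: [0.642, -0.642, -0.295, 0.295]
contact_force: [-1.0, -0.6, -0.2]
gripper_width: 0.003
```

```bash
python3 - <<'E'
from h import *
st()
f=manip.grab_frame('scene'); P=cloud(f,f["world_from_camera"],(-3,-60,22),(13,30,41)); print(len(P)); print(P[::max(1,len(P)//25)].round(0).tolist())
E
```

```text
t15.20 jig [-13.9 -28.2] z24.8 tip-x yaw 60.0deg tilt 0.00 F(jig) [-0.9 -0.8 -0.2] w0.00
35
[[11.0, -1.0, 32.0], [9.0, -4.0, 31.0], [11.0, -6.0, 32.0], [12.0, -9.0, 34.0], [6.0, -11.0, 34.0], [8.0, -12.0, 34.0], [8.0, -18.0, 37.0], [13.0, -12.0, 33.0], [3.0, -19.0, 37.0], [6.0, -17.0, 35.0], [8.0, -18.0, 35.0], [10.0, -18.0, 34.0], [3.0, -19.0, 34.0], [4.0, -20.0, 35.0], [8.0, -17.0, 32.0], [11.0, -16.0, 30.0], [2.0, -22.0, 34.0], [5.0, -19.0, 31.0], [6.0, -21.0, 32.0], [10.0, -18.0, 30.0], [0.0, -25.0, 33.0], [4.0, -21.0, 30.0], [7.0, -19.0, 28.0], [11.0, -16.0, 26.0], [13.0, -17.0, 25.0], [-0.0, -26.0, 32.0], [4.0, -21.0, 28.0], [7.0, -19.0, 26.0], [9.0, -21.0, 26.0], [11.0, -20.0, 25.0], [-2.0, -30.0, 32.0], [4.0, -21.0, 25.0], [8.0, -18.0, 23.0], [1.0, -22.0, 24.0], [4.0, -21.0, 23.0]]
```

Request:
{"method": "drive_tool", "body": {"motion": [[[0.035,0,0.02],[0,0,0],1],[[0.035,0,0.02],[0,0,0],1],[[0,0,0],[0,0,0],1]]}}

```text
time: 15.55
tool_pos: [0.6098, 0.0228, 0.0248]
tool_rot: [0.642, -0.642, -0.295, 0.295]
contact_force: [-0.6, 0.3, -0.6]
gripper_width: -0.002
```

Request:
{"method": "drive_tool", "body": {"motion": [[[0.035,0,0.02],[0,0,0],1],[[0,0,0],[0,0,0],1]]}}

```text
time: 15.75
tool_pos: [0.61, 0.0237, 0.0248]
tool_rot: [0.642, -0.642, -0.295, 0.295]
contact_force: [0.0, 0.2, -0.2]
gripper_width: 0.003
```

```bash
python3 - <<'E'
from h import *
st()
f=manip.grab_frame('scene'); P=cloud(f,f["world_from_camera"],(-3,-60,22),(13,30,41)); print(len(P)); print(P[::max(1,len(P)//20)].round(0).tolist())
E
```

```text
t15.75 jig [-13.8 -25.3] z24.8 tip-x yaw 60.0deg tilt 0.00 F(jig) [-0.   0.2 -0.2] w0.00
30
[[12.0, 2.0, 30.0], [13.0, -2.0, 32.0], [7.0, -9.0, 35.0], [9.0, -10.0, 35.0], [10.0, -12.0, 36.0], [5.0, -14.0, 36.0], [8.0, -11.0, 33.0], [11.0, -11.0, 33.0], [12.0, -14.0, 34.0], [5.0, -14.0, 34.0], [7.0, -14.0, 33.0], [10.0, -12.0, 31.0], [3.0, -18.0, 33.0], [7.0, -15.0, 31.0], [8.0, -16.0, 31.0], [4.0, -17.0, 30.0], [7.0, -15.0, 29.0], [8.0, -17.0, 29.0], [10.0, -18.0, 29.0], [2.0, -20.0, 30.0], [7.0, -15.0, 26.0], [9.0, -15.0, 26.0], [13.0, -12.0, 23.0], [2.0, -20.0, 27.0], [7.0, -14.0, 23.0], [8.0, -18.0, 25.0], [11.0, -15.0, 22.0], [3.0, -19.0, 24.0], [6.0, -18.0, 23.0], [2.0, -20.0, 23.0]]
```

The trailing corner should be past the edge now. I'll back off and check whether the nut has dropped.

Request:
{"method": "drive_tool", "body": {"motion": [[[-0.1,0,0],[0,0,0],1],[[-0.4,0,0],[0,0,0],1],[[-0.8,0,0],[0,0,0],1],[[-0.8,0,0],[0,0,0],1],[[0,0,0],[0,0,0],1],[[0,0,0],[0,0,0],1]]}}

```text
time: 16.4
tool_pos: [0.5756, -0.0166, 0.0249]
tool_rot: [0.643, -0.643, -0.295, 0.295]
contact_force: [0.3, 1.1, 0.3]
gripper_width: 0.002
```

```bash
python3 - <<'E'
from h import *
st()
f=manip.grab_frame('scene'); T=f["world_from_camera"]
P=cloud(f,T,(-25,-40,27),(14,35,45)); print(len(P),P.mean(0).round(1),P.max(0),P.min(0))
top=P[(abs(P[:,0]+2)<10)]; 
A=np.c_[P[:,:2],np.ones(len(P))]
print(P[::max(1,len(P)//25)].round(0).tolist())
D=cloud(f,T,(-40,-100,10),(0,-60,30)); print("deck z",np.median(D[:,2]),len(D))
u=proj(f,np.append(toworld([0,-.005]),.03)); c=[int(v) for v in (u[0]-35,u[1]-27,u[0]+35,u[1]+27)]; save(f,'s6',c,10)
E
```

```text
t16.40 jig [-40.2 -71.2] z24.9 tip-x yaw 59.9deg tilt 0.03 F(jig) [0.1 1.2 0.3] w0.00
31 [  7.  -13.1  29.7] [13.92649497  3.18551939 32.62026105] [ -3.11787585 -39.38675668  27.11207082]
[[10.0, 3.0, 30.0], [12.0, 2.0, 30.0], [10.0, 2.0, 28.0], [10.0, -2.0, 30.0], [13.0, -2.0, 29.0], [12.0, -7.0, 33.0], [9.0, -0.0, 27.0], [9.0, -6.0, 30.0], [10.0, -7.0, 31.0], [12.0, -8.0, 31.0], [7.0, -9.0, 30.0], [9.0, -9.0, 30.0], [11.0, -11.0, 30.0], [5.0, -14.0, 31.0], [7.0, -15.0, 31.0], [9.0, -15.0, 31.0], [13.0, -12.0, 28.0], [2.0, -16.0, 31.0], [4.0, -17.0, 31.0], [6.0, -17.0, 30.0], [7.0, -19.0, 30.0], [-1.0, -18.0, 30.0], [1.0, -18.0, 29.0], [3.0, -18.0, 29.0], [5.0, -19.0, 29.0], [-2.0, -19.0, 28.0], [-0.0, -21.0, 29.0], [1.0, -23.0, 29.0], [13.0, -31.0, 31.0], [-3.0, -22.0, 28.0], [14.0, -39.0, 28.0]]
deck z 19.106660983409853 211
```

View pics/s6.png

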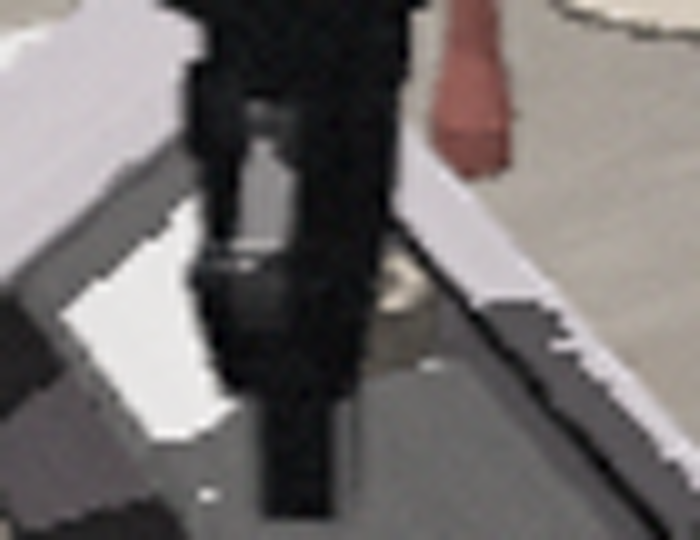

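With the finger away, the range points on the nut's top are level at 30–31 mm (the deck reads 19 mm), so the nut is down in the pocket. Its corner shows at (400,300). I'll lift, go round to the knob and re-check with a clear view.

Request:
{"method": "drive_tool", "body": {"motion": [[[0,-0.7,0],[0,0,0],1],[[0,-0.7,0],[0,0,0],1],[[0,-0.7,0],[0,0,0],1],[[0,-0.7,0],[0,0,0],1],[[0.36,0,0.93],[0,0,0],1],[[0.36,0,0.93],[0,0,0],1],[[0.36,0,0.93],[0,0,0],1],[[0.36,0,0.93],[0,0,0],1],[[0.36,0,0.93],[0,0,0],1],[[0.36,0,0.93],[0,0,0],1],[[0,0,0],[0,0,0],1]]}}

```text
time: 17.55
tool_pos: [0.5041, 0.118, 0.0948]
tool_rot: [0.642, -0.642, -0.297, 0.297]
contact_force: [0.5, 0.4, 0.5]
gripper_width: -0.001
```

Request:
{"method": "drive_tool", "body": {"motion": [[[0,0,0],[0,0.9,0],1],[[0,0,0],[0,0.9,0],1],[[0,0,0],[0,0.9,0],1],[[0,0,0],[0,0.9,0],1],[[0,0,0],[0,0.9,0],1],[[0,0,0],[0,0.9,0],1],[[0,0,0],[0,0.8,0],1],[[0,0,0],[0,0,0],1]]}}

```text
time: 18.35
tool_pos: [0.5058, 0.1153, 0.095]
tool_rot: [-0.698, 0.698, 0.113, -0.113]
contact_force: [-0.1, 0.3, -0.1]
gripper_width: 0.003
```

```bash
python3 - <<'E'
from h import *
st()
f=manip.grab_frame('scene'); T=f["world_from_camera"]
P=cloud(f,T,(-25,-40,25),(13.5,35,45)); c=P[P[:,2]>28]
print(len(P),"top z med",np.median(c[:,2]),"x",np.percentile(c[:,0],[3,50,97]).round(1),"y",np.percentile(c[:,1],[3,50,97]).round(1))
A=np.c_[c[:,:2],np.ones(len(c))]; print("slopes deg",np.degrees(np.linalg.lstsq(A,c[:,2],rcond=None)[0][:2]))
S=cloud(f,T,(55,-105,5),(95,-60,30)); S=S[S[:,2]>12]; print("spare top",S.mean(0).round(1))
K=cloud(f,T,(-150,-20,58),(-90,50,75)); print("knob",len(K),K.mean(0).round(1))
u=proj(f,np.append(toworld([0,-.005]),.03)); c=[int(v) for v in (u[0]-35,u[1]-27,u[0]+35,u[1]+27)]; save(f,'s7',c,10)
E
```

```text
t18.35 jig [-133.1   45.7] z95.0 tip-x yaw 29.0deg tilt 0.04 F(jig) [-0.2  0.3 -0.1] w0.00
102 top z med 29.48420039137323 x [-14.7  -1.4  12.6] y [-20.5  -6.6   7.8]
slopes deg [ 1.45794322 -0.59924572]
spare top [ 71.8 -82.7  14.4]
knob 36 [-121.8   19.1   63.4]
```

View pics/s7.png

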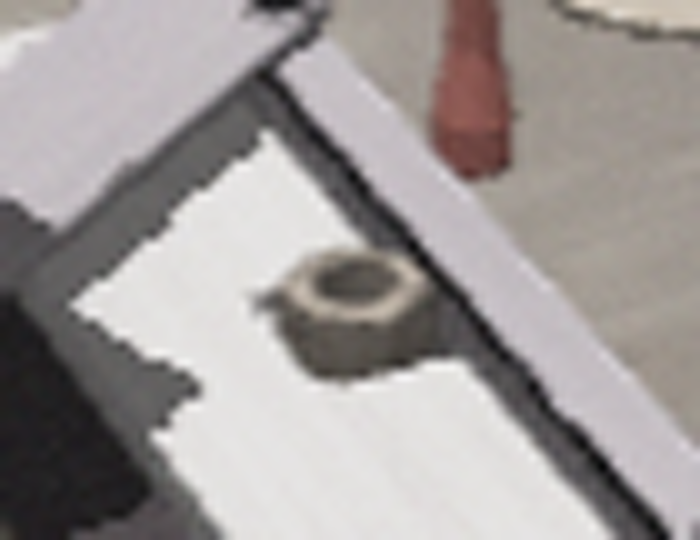

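The nut lies flat in the pocket at (360,310), with its top at the seated height once the ~1 mm range bias (seen on the deck and spare nut) is allowed for. Now I'll lower beside the knob and approach it.

Request:
{"method": "drive_tool", "body": {"motion": [[[-0.08,0.7,0],[0,0,0],1],[[0,0.7,0],[0,0,0],1],[[0,0.52,0],[0,0,0],1],[[0,0,-0.2],[0,0,0],1],[[0,0,-0.16],[0,0,0],1],[[0,0,0],[0,0,0],1]]}}

```text
time: 19.0
tool_pos: [0.5071, 0.1059, 0.0478]
tool_rot: [-0.698, 0.698, 0.113, -0.112]
contact_force: [0.1, -0.8, -0.3]
gripper_width: -0.003
```

Request:
{"method": "drive_tool", "body": {"motion": [[[-0.011,0,-0.116],[0,-0.2,0],1],[[-0.011,0,-0.116],[0,-0.2,0],1],[[-0.022,0,-0.233],[0,-0.4,0],1],[[-0.022,0,-0.233],[0,-0.4,0],1],[[-0.022,0,-0.233],[0,-0.4,0],1],[[0,0,0],[0,0,0],1]]}}

```text
time: 19.6
tool_pos: [0.513, 0.0834, 0.0473]
tool_rot: [-0.688, 0.689, 0.162, -0.161]
contact_force: [0.8, 0.6, -0.3]
gripper_width: 0.006
```

```bash
cat >> h.py <<'E'
def keeper():
    f=manip.grab_frame('scene'); K=cloud(f,f["world_from_camera"],(-150,-85,42),(20,50,70)); s=manip.state()
    t=tojig(s["tool_pos"])*1000; k=t-(np.array([26,100])); 
    g=tojig(np.append(s["tool_pos"][:2]-.018*rot(s).as_matrix()[:2,2],0))*1000; d=g-[26,100]
    print("knob if touching",g.round(1),"r",np.hypot(*d).round(1),"keeper rad",round(float(np.arctan2(-165,-26)-np.arctan2(d[1],d[0])),3))
E
python3 -c "
from h import *
st(); keeper()"
```

```text
t19.60 jig [-120.1   15.6] z47.3 tip-x yaw 36.9deg tilt 0.06 F(jig) [ 0.7  0.8 -0.3] w0.01
knob if touching [-109.6    1.4] r 167.6 keeper rad 0.786
```

Request:
{"method": "drive_tool", "body": {"motion": [[[-0.022,0,-0.233],[0,-0.4,0],1],[[-0.022,0,-0.233],[0,-0.4,0],1],[[-0.022,0,-0.233],[0,-0.4,0],1],[[-0.022,0,-0.233],[0,-0.4,0],1],[[-0.022,0,-0.233],[0,-0.4,0],1],[[-0.022,0,-0.233],[0,-0.4,0],1],[[-0.022,0,-0.233],[0,-0.4,0],1],[[-0.022,0,-0.233],[0,-0.4,0],1],[[-0.022,0,-0.233],[0,-0.4,0],1],[[-0.022,0,-0.233],[0,-0.4,0],1],[[-0.022,0,-0.233],[0,-0.4,0],1],[[0,0,0],[0,0,0],1]]}}

```text
time: 20.85
tool_pos: [0.5457, 0.0289, 0.047]
tool_rot: [-0.645, 0.645, 0.29, -0.289]
contact_force: [-0.0, -0.2, 0.0]
gripper_width: -0.001
```

```bash
python3 - <<'E'
from h import *
st(); keeper()
f=manip.grab_frame('scene'); K=cloud(f,f["world_from_camera"],(-150,-90,34),(10,50,42)); print("strap pts",len(K),K.min(0),K.max(0))
E
```

```text
t20.85 jig [-77.9 -31.9] z47.0 tip-x yaw 58.9deg tilt 0.02 F(jig) [ 0.  -0.2  0. ] w-0.00
knob if touching [-62.8 -41.1] r 166.7 keeper rad 0.406
strap pts 612 [-79.75254277 -67.25391454  34.26380832] [ 9.32478127 49.78300506 41.87881521]
```

Request:
{"method": "drive_tool", "body": {"motion": [[[-0.022,0,-0.233],[0,-0.4,0],1],[[-0.022,0,-0.233],[0,-0.4,0],1],[[-0.022,0,-0.233],[0,-0.4,0],1],[[-0.022,0,-0.233],[0,-0.4,0],1],[[-0.022,0,-0.233],[0,-0.4,0],1],[[-0.022,0,-0.233],[0,-0.4,0],1],[[-0.022,0,-0.233],[0,-0.4,0],1],[[-0.022,0,-0.233],[0,-0.4,0],1],[[-0.011,0,-0.116],[0,-0.2,0],1],[[-0.011,0,-0.116],[0,-0.2,0],1],[[0,0,0],[0,0,0],1]]}}

```text
time: 22.05
tool_pos: [0.5863, -0.0038, 0.0468]
tool_rot: [-0.592, 0.592, 0.387, -0.387]
contact_force: [1.4, 0.4, -0.3]
gripper_width: -0.002
```

Request:
{"method": "drive_tool", "body": {"motion": [[[-0.005,0,-0.058],[0,-0.1,0],1],[[-0.005,0,-0.058],[0,-0.1,0],1],[[-0.005,0,-0.058],[0,-0.1,0],1],[[0,0,0],[0,0,0],1]]}}

```text
time: 22.45
tool_pos: [0.5902, -0.006, 0.0469]
tool_rot: [-0.587, 0.587, 0.395, -0.395]
contact_force: [-0.3, 0.6, -0.0]
gripper_width: -0.002
```

```bash
python3 -c "
from h import *
st(); keeper()"
```

```text
t22.45 jig [-27.8 -58.1] z46.9 tip-x yaw 78.5deg tilt 0.02 F(jig) [-0.4  0.5 -0. ] w-0.00
knob if touching [-10.2 -61.6] r 165.7 keeper rad 0.064
```

Request:
{"method": "drive_tool", "body": {"motion": [[[-0.005,0,-0.058],[0,-0.1,0],1],[[-0.005,0,-0.058],[0,-0.1,0],1],[[-0.005,0,-0.058],[0,-0.1,0],1],[[-0.005,0,-0.058],[0,-0.1,0],1],[[0,0,0],[0,0,0],1]]}}

```text
time: 23.0
tool_pos: [0.5955, -0.0086, 0.0468]
tool_rot: [-0.58, 0.58, 0.405, -0.405]
contact_force: [0.2, 0.4, -0.4]
gripper_width: -0.0
```

Request:
{"method": "drive_tool", "body": {"motion": [[[0,0,-0.05],[0,0,0],1],[[0,0,-0.05],[0,0,0],1],[[0,0,0],[0,0,0],1]]}}

```text
time: 23.3
tool_pos: [0.5978, -0.0094, 0.0468]
tool_rot: [-0.58, 0.58, 0.405, -0.405]
contact_force: [0.5, -0.2, 0.3]
gripper_width: 0.001
```

Request:
{"method": "drive_tool", "body": {"motion": [[[0,0,-0.04],[0,0,0],1],[[0,0,-0.04],[0,0,0],1],[[0,0,0],[0,0,0],1]]}}

```text
time: 23.6
tool_pos: [0.5996, -0.0101, 0.0468]
tool_rot: [-0.58, 0.58, 0.405, -0.405]
contact_force: [0.2, -0.1, -0.4]
gripper_width: 0.001
```

```bash
python3 -c "
from h import *
st(); keeper()"
```

```text
t23.60 jig [-17.8 -60.4] z46.8 tip-x yaw 80.5deg tilt 0.01 F(jig) [ 0.2 -0.1 -0.4] w0.00
knob if touching [ -0.1 -63.3] r 165.4 keeper rad 0.002
```

Request:
{"method": "drive_tool", "body": {"motion": [[[0,0,-0.04],[0,0,0],1],[[0,0,-0.04],[0,0,0],1],[[0,0,0],[0,0,0],1]]}}

```text
time: 23.95
tool_pos: [0.5999, -0.0102, 0.0467]
tool_rot: [0.581, -0.578, -0.404, 0.406]
contact_force: [-6.8, 2.0, 4.1]
gripper_width: -0.001
```

Request:
{"method": "drive_tool", "body": {"motion": [[[0,0,-0.04],[0,0,0],1],[[0,0,0],[0,0,0],1]]}}

```text
time: 24.15
tool_pos: [0.6, -0.0102, 0.0467]
tool_rot: [0.581, -0.578, -0.404, 0.407]
contact_force: [-9.3, 3.5, 7.4]
gripper_width: -0.003
```

```bash
python3 - <<'E'
from h import *
st(); keeper()
f=manip.grab_frame('scene'); T=f["world_from_camera"]; K=cloud(f,T,(-20,-110,33),(30,-60,45)); print("strap end",len(K),K.min(0).round(1),K.max(0).round(1))
u=proj(f,np.append(toworld([0,-.03]),.03)); c=[int(v) for v in (u[0]-45,u[1]-35,u[0]+45,u[1]+35)]; save(f,'s8',c,8)
E
```

```text
t24.15 jig [-17.4 -60.4] z46.7 tip-x yaw 80.5deg tilt 0.39 F(jig) [-9.8  1.7  7.4] w-0.00
knob if touching [  0.3 -63.4] r 165.4 keeper rad -0.0
strap end 150 [-15.6 -88.4  33. ] [ 29.9 -60.1  44.4]
```

The force rose to about 12 N at the expected closed position, so the keeper is on its stop. I'll retreat and lift clear.

Request:
{"method": "drive_tool", "body": {"motion": [[[0,0,0.1],[0,0,0],1],[[0,0,0.3],[0,0,0],1],[[0,0,0.8],[0,0,0],1],[[0,-0.8,0.8],[0,0,0],1],[[0,-1,0.8],[0,0,0],1],[[0,-1,0.8],[0,0,0],1],[[0,-1,0.8],[0,0,0],1],[[0,-1,0.8],[0,0,0],1],[[0,0,0],[0,0,0],1],[[0,0,0],[0,0,0],1]]}}

```text
time: 25.25
tool_pos: [0.4806, 0.0336, 0.1672]
tool_rot: [-0.579, 0.58, 0.406, -0.404]
contact_force: [0.3, 0.4, 0.5]
gripper_width: 0.0
```

```bash
python3 - <<'E'
from h import *
st()
f=manip.grab_frame('scene'); T=f["world_from_camera"]; K=cloud(f,T,(-30,-90,56),(30,-40,75)); print("knob",len(K),K.mean(0).round(1))
u=proj(f,np.append(toworld([0,-.01]),.03)); c=[int(v) for v in (u[0]-65,u[1]-50,u[0]+65,u[1]+50)]; save(f,'s9',c,6)
E
```

```text
t25.25 jig [-142.9  -39.2] z167.2 tip-x yaw 80.5deg tilt 0.15 F(jig) [0.2 0.4 0.5] w0.00
knob 45 [ -1.6 -67.2  62.2]
```

View pics/s9.png

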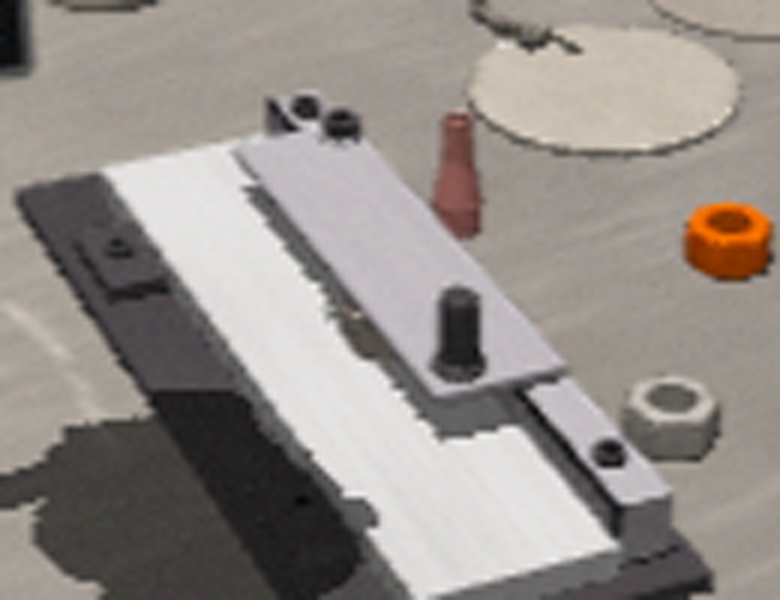

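The keeper is closed over the nut: the knob is at (460,335) and measures jig (-1.6,-67.2), where (0,-65) was expected. The cup and spare nut are where they were, and the arm is clear. Handing in.

```bash
python3 -c "
from plant import manip
print(manip.job_done())"
```

```text
the job is handed in; nothing more can be done
None
```

The nut is in the pocket with the keeper closed over it, and I handed the job in at about 25 s of the 72 s allowed. The hand-in gives no verdict.

**How it was done:** With shut fingers I pushed the nut square to the fence. Then I slid it along +y by its trailing flat until it dropped into the pocket. After that I swung the knob along its arc until the keeper met its stop, backed off and lifted clear.

**Last checks:**
- **Nut, before closing the keeper:** its top was level to about 1.5°. It read 29.5 mm, about 31 mm after the roughly 1 mm camera bias, which is the seated height. Its centre was near jig (-1, -6) mm.
- **Keeper:** it met its stop at about 0 rad by tool position, with about 12 N on the wrist sensor. After the retreat the knob measured (-1.6, -67.2) mm, against (0, -65) expected.
- **Bystanders:** the spare nut and gas cup look unmoved in the last view. I did not re-measure the wrench, but nothing went near it at table height.

**What went wrong or disagreed:**
- **Force on the nut:** my first push on the trailing flat wedged the nut. The wrist sensor read about 25 N in total (about 21 N sideways), right at the limit, so I backed off and pushed along the fence only. I can't rule out that the finger force passed 25 N for a moment there.
- **Jig position:** the top and wrist views differed by 2–4 mm on its y position, which did not affect the result.

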